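# Stack the rinsed honing sticks crosswise to dry

## Task

Build up the drying tower of honing sticks on the dark board: lay the two pale sticks from the bench crosswise on the two grey ones, one at each end and flush with their ends. Slide back the jaw of the stone holder to free the red stick, and lay that on top, crosswise to the pale ones and midway along them. Keep the tower square and centred, set every stick down rather than dropping it, and leave the grey sticks and the other things on the bench where they are.

Things in the scene. Friction and masses are not known exactly. Their poses are not given: they have to be found in the camera images.
- drying_board: dark wooden board fixed to the bench, 150 x 150 x 10 mm thick; origin at the centre of its underside; x runs along the two grey sticks, y across them, z up
- stack (a point): centre of the drying board's top face, 10 mm above the bench, midway between the two grey sticks; axes as the board's; the tower stands centred on it
- base_left: dark grey honing stick, a stone bar 120 long (x) x 25 wide (y) x 14 thick (z) mm, about 90 g; origin at the centre of its underside. Lies flat, loose, on the drying board along the board's x, centred 46 mm to the +y side of the board's centre; its ends are 60 mm either side of the centre
- base_right: dark grey honing stick, a stone bar 120 long (x) x 25 wide (y) x 14 thick (z) mm, about 90 g; origin at the centre of its underside. As base_left, 46 mm to the -y side: with it the bottom layer of the tower, 117 mm over the outer edges
- stick_a: pale, nearly white honing stick, a stone bar 120 long (x) x 25 wide (y) x 14 thick (z) mm, about 90 g; origin at the centre of its underside. Lies flat on the bench
- stick_b: pale, nearly white honing stick, a stone bar 120 long (x) x 25 wide (y) x 14 thick (z) mm, about 90 g; origin at the centre of its underside. Lies flat on the bench; the same as stick_a, and either may go at either end
- top_stick: brick-red honing stick, a stone bar 120 long (x) x 25 wide (y) x 14 thick (z) mm, about 90 g; origin at the centre of its underside. Lies flat in the stone holder, along the holder's x, its underside 20 mm above the bench; the jaw's lip reaches 7 mm over its -x end, so that it cannot be lifted until the jaw is slid back
- holder: stone holder fixed to the bench: dark steel base 235 x 50 x 10 mm (x from -140 to +95 mm); on it a rubber-topped rail 110 x 16 x 10 mm that carries the red stick, a plain blue fixed jaw (44 wide, top at 40 mm) with its inner face at x = +61 mm, and the sliding jaw at the -x end; origin under the middle of the stick's place, x along the stick, z up
- jaw (a joint): travel of the sliding jaw in m along the holder's -x, 0 closed, 0.03 fully open; stiff (about 3 N) and stays where it is left; its lip is clear of the stick from about 0.01. The jaw is blue, 44 mm wide, its top 42 mm above the bench
- jaw_post (a point): centre of the top of the brass post on the sliding jaw, 70 mm above the bench; the post is 16 x 16 mm and stands 28 mm above the jaw: pinch or push it to slide the jaw
- wax_block: bystander: dark green block of wax, 32 x 32 x 36 mm; origin at the centre of its underside
- chisel: bystander: chisel with an amber handle, 255 mm long, 32 mm thick, lying on its side along its x (blade to +x); origin under the joint of handle and blade
- stub: bystander: worn red stub of a honing stick, 55 x 25 x 14 mm, not part of the tower; origin at the centre of its underside
- tin: bystander: aluminium tin, 68 mm across, 45 mm tall; origin at the centre of its underside
- scraper: bystander: steel scraper plate, 75 x 45 x 5 mm; origin at the centre of its underside
- jar: bystander: amber jar, 60 mm across, 75 mm tall; origin at the centre of its underside
Things that resemble listed ones, but are neither listed nor needed, are in the scene too. Leave any blue, green or purple look-alike of the stick_a alone.

How it is judged:
On the way:
1. the holder's jaw has been slid back clear of the red stick (at least 9 mm) (value of joint jaw above 0.009 m), for 0.2 s.
At the end, for the whole second after the job is handed in: In stack axes: pale sticks flat on the grey, along y, centred at x = +46 and -46 mm, y = 0; red stick flat on both pale, along x, centred at 0, 0 (all within 15 mm, 0.17 rad, heights 4 mm); grey sticks within 15 mm, 0.17 rad of their start; all sticks at rest (distance of each of base_left, base_right from where it was at the start of the episode below 0.015 m and angle between the x axis of each of base_left, base_right, top_stick and the x axis of stack, either way round below 0.17 rad and ((x of stick_a in the frame of stack between 0.031 and 0.061 m and y of stick_a in the frame of stack between -0.015 and 0.015 m and z of stick_a in the frame of stack between 0.01 and 0.018 m and angle between the x axis of each of stick_a, stick_b and the y axis of stack, either way round below 0.17 rad and angle between each of stick_a, stick_b's own z axis and vertical below 0.1 rad and x of stick_b in the frame of stack between -0.061 and -0.031 m and y of stick_b in the frame of stack between -0.015 and 0.015 m and z of stick_b in the frame of stack between 0.01 and 0.018 m) or (x of stick_a in the frame of stack between -0.061 and -0.031 m and y of stick_a in the frame of stack between -0.015 and 0.015 m and z of stick_a in the frame of stack between 0.01 and 0.018 m and angle between the x axis of each of stick_a, stick_b and the y axis of stack, either way round below 0.17 rad and angle between each of stick_a, stick_b's own z axis and vertical below 0.1 rad and x of stick_b in the frame of stack between 0.031 and 0.061 m and y of stick_b in the frame of stack between -0.015 and 0.015 m and z of stick_b in the frame of stack between 0.01 and 0.018 m)) and x of top_stick in the frame of stack between -0.015 and 0.015 m and y of top_stick in the frame of stack between -0.015 and 0.015 m and z of top_stick in the frame of stack between 0.024 and 0.032 m and angle between top_stick's own z axis and vertical below 0.1 rad and linear speed of each of base_left, base_right, stick_a, stick_b, top_stick below 0.02 m/s); the robot touches nothing.
It fails at once if a honing stick is dropped (falls free at more than 0.6 m/s, about 20 mm) ((linear speed of base_left above 0.6 m/s and contact force between the fingers and base_left below 0.1 N) or (linear speed of base_right above 0.6 m/s and contact force between the fingers and base_right below 0.1 N) or (linear speed of stick_a above 0.6 m/s and contact force between the fingers and stick_a below 0.1 N) or (linear speed of stick_b above 0.6 m/s and contact force between the fingers and stick_b below 0.1 N) or (linear speed of top_stick above 0.6 m/s and contact force between the fingers and top_stick below 0.1 N)).
It fails at once if something else on the bench (wax block, chisel, stub, tin, scraper, jar) is moved more than 30 mm (distance of any of wax_block, chisel, stub, tin, scraper, jar from where it was at the start of the episode above 0.03 m).
It also fails if it takes over 72 s, if anything falls off the work surface, if the arm or the gripper's body presses on something with over 40 N, if the wrist force passes 120 N, or if a joint passes its speed limit or range.

## Robot

A 6-joint arm with a two-finger parallel gripper is mounted at the origin on the work surface. World frame = base frame: x ahead of the robot, y to its left, z up, the work surface at z = 0. Lengths are in m, angles in rad, forces in N, time in s.
With the tool pointing down it reaches from about 0.325 to 0.75 m from the base axis. Payload 7.6 kg.
Tool frame: the origin (TCP) lies midway between the tips of the shut fingers; the grasp point (between the pads) lies behind it (bot.hold_point_z is the z of the grasp point in the tool frame, in m); z points along the fingers, y is the line along which they close (so a half turn about z gives the same grasp; the last joint's range is limited). The gripper opens to 85 mm and grips with 20 to 120 N. Pads are 22 mm wide; open, the fingers measure 114 mm over their backs; the gripper's body (76 mm by 85 mm) begins 54 mm behind the grasp point. The pads swing forward as they close: fully open they stand 13 mm farther back than shut.
Start: joints at [1.217, 0.052, 1.401, -0, 1.689, -0.07], TCP at [0.147, 0.504, 0.199] pointing down, gripper open.
Joint ranges: [-2.9, 2.9], [-0.91, 2.17], [0.12, 2.37], [-1.06, 4.2], [0.26, 2.73], [-2.93, 2.93]. Speed limits (rad/s): [2.57, 2.57, 3.01, 3.14, 3.14, 3.14].

## Interface

Orientations are given as a rotation vector (axis times angle).
In Python, from rig import bot, imaging, job_done gives the robot as it stands. The module is installed in compiled form; this text tells all that it offers.
- The arm moves only by the tool servo_tool, never from a script. Its argument "targets" is a list of rows, each a list of 4 numbers: the shift along the tool's x, y, z in cm, then the turn about the tool's z in rad. A call has 1 to 5 rows; each row is the pose to reach, as a shift and turn from the pose commanded when the call began, along the tool's axes at that moment; what a row does not reach only later rows make up. A row lasts 1/8 s, in which the tool goes at most 62.5 mm and 10.7 degrees, less where a joint would pass 70% of its speed; a pose out of reach is approached as far as the arm can. A call with a gripper value outside its range is refused whole. "gripper" is the finger opening in cm, from 0 to 8.54, set as the call begins (left out, the last holds). The fingers move at their own pace and stop on an object; the grip force is fixed at half the most. Time passes only in rows, so rows that repeat a pose let the fingers close. It gives the time, the measured TCP pose, the force, the opening and the grip force at its end, in the units of the state.
- bot.state(): the state, without advancing time (a new reading comes with each control period).
- imaging.read_camera(name): name is "scene" or "top" or "wrist"; returns the picture (480x640x3 uint8, red, green, blue); there is no depth.
- imaging.get_calibration(name): a dict with "camera_matrix" (3x3 intrinsics, pixels), "world_to_cam" (4x4, takes a point from world to camera coordinates). Camera axes: x right, y up, looking along -z (the intrinsics and any distortion apply to the point x, -y, -z); pixel columns grow to the right and rows downward; lengths in m; the calibration is good to about 2 mm. A picture is of the moment at which its call begins: read the wrist's pose just before it. get_calibration takes no time and is no camera call; for the wrist camera it gives the pose at the moment of the call.
- job_done(): hands the job in; it is judged then, once.
The state is a dict: "clock": time; "joint_positions": joint angles; "joint_vel": joint speeds; "tau": joint torques, N m; "eef_pos": TCP position; "tcp_rot": TCP orientation; "contact_force": force on the tool from outside, world axes, zero at the start; "wrist_torque": the same for the moment, N m; "finger_gap": finger opening in m; "finger_force": force on a finger pad.
Only numpy, scipy, OpenCV 4.12 (cv2) and the standard library are available. Lean on these libraries where they do the work, as an engineer would, in place of code of your own. Each camera call takes 0.05 s, during which the arm holds its last target. There are 200 camera calls.

## Working session

There is one attempt and no reset: what is moved stays moved. The work goes in short steps, Python scripts to look and compute and a tool call to move; the robot and the scene stay as the last step left them, time stands still between calls to the robot, and variables do not carry over. Pictures are saved under pics/ and viewed, at most 10 in all, crops included, and the job is handed in when it is done.

Besides the shell and the picture viewer there is one more tool, called after "Request:" as name(argument=value, ...), one argument or row to a line, values as JSON. servo_tool: Moves the arm, as the interface text tells. Its arguments: {"type":"object","properties":{"targets":{"type":"array","items":{"type":"array","items":{"type":"number"}}},"gripper":{"type":"number"}},"required":["targets"]}

```bash
mkdir -p pics; python3 - <<'E'
from rig import bot, imaging
import cv2
for n in ("top","scene"):
    cv2.imwrite(f"pics/{n}0.png", imaging.read_camera(n)[:,:,::-1])
    c=imaging.get_calibration(n);print(n,c)
s=bot.state();print(s['clock'],s['eef_pos'],s['tcp_rot'],s['finger_gap'],bot.hold_point_z)
E
```

```text
top {'camera_matrix': array([[606.99330853,   0.        , 311.54217281],
       [  0.        , 606.99330853, 231.38869984],
       [  0.        ,   0.        ,   1.        ]]), 'world_to_cam': array([[ 2.05518541e-02, -9.99787689e-01,  1.48269635e-03,
         1.37639079e-02],
       [ 9.92093705e-01,  2.05772930e-02,  1.23800872e-01,
        -4.53398172e-01],
       [-1.23805098e-01, -1.07336374e-03,  9.92305974e-01,
        -1.58636833e+00],
       [ 0.00000000e+00,  0.00000000e+00,  0.00000000e+00,
         1.00000000e+00]])}
scene {'camera_matrix': array([[462.71521822,   0.        , 319.68958189],
       [  0.        , 462.71521822, 237.55182746],
       [  0.        ,   0.        ,   1.        ]]), 'world_to_cam': array([[ 0.56436153,  0.82549601, -0.00723944, -0.28595802],
       [-0.52202339,  0.36365447,  0.77152252,  0.20321212],
       [ 0.63952142, -0.43163847,  0.63616082, -1.65327591],
       [ 0.        ,  0.        ,  0.        ,  1.        ]])}
0.1 [0.14686076 0.5037144  0.1978691 ] [-4.44201051e-01 -3.10974388e+00  2.08968316e-03] 0.08553073248424814 -0.0187
```

View pics/top0.png

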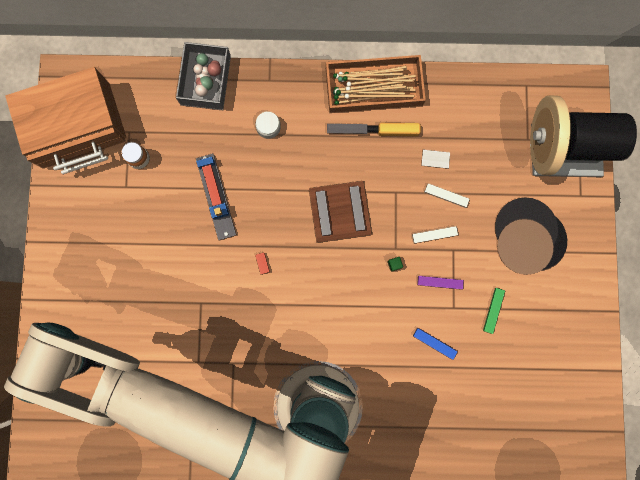

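View pics/scene0.png

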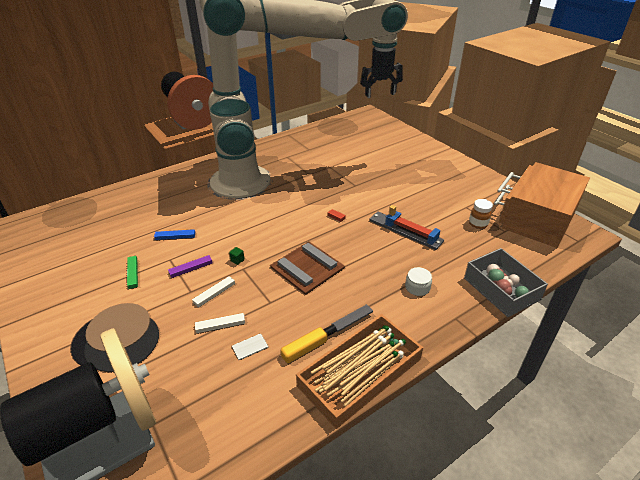

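The top view shows pale sticks at about (447,195) and (435,235), the board at (341,211), and the holder at (215,197) with its jaw end nearest the robot. The scene view confirms the brass post is at the robot-side end. Next I'll enlarge and measure.

```bash
cat > h.py <<'E'
import numpy as np, cv2
from rig import bot, imaging
def proj(c,P):
    P=np.atleast_2d(P); q=(c['world_to_cam'][:3,:3]@P.T).T+c['world_to_cam'][:3,3]
    k=c['camera_matrix']; return np.c_[k[0,0]*q[:,0]/-q[:,2]+k[0,2], k[1,1]*q[:,1]/q[:,2]+k[1,2]]
def unproj(c,uv,z):
    uv=np.atleast_2d(np.float64(uv));k=c['camera_matrix'];R=c['world_to_cam'][:3,:3];t=c['world_to_cam'][:3,3]
    d=np.c_[(uv[:,0]-k[0,2])/k[0,0],-(uv[:,1]-k[1,2])/k[1,1],-np.ones(len(uv))]@R
    o=-R.T@t; return o+d*((z-o[2])/d[:,2])[:,None]
def rects(img,c,lo,hi,z,amin=60,box=None):
    "bright regions -> world min area rect at height z: centre, long/short, angle of long axis"
    m=cv2.inRange(cv2.cvtColor(img,cv2.COLOR_RGB2HSV),lo,hi)
    if box: b=np.zeros_like(m); x0,y0,x1,y1=box; b[y0:y1,x0:x1]=1; m=m*b
    for k in cv2.findContours(m,cv2.RETR_EXTERNAL,cv2.CHAIN_APPROX_NONE)[0]:
        if cv2.contourArea(k)<amin: continue
        w=unproj(c,k[:,0],z)[:,:2]; r=cv2.minAreaRect(np.float32(w*1000)); p=cv2.boxPoints(r)
        e=max((p[1]-p[0],p[2]-p[1]),key=np.linalg.norm)
        print(k[:,0].mean(0).round(),"c mm",np.round(r[0],1),"size",np.round(sorted(r[1]),1),"ang",round(float(np.arctan2(e[1],e[0])%np.pi),3))
E
python3 - <<'E'
from h import *
a=imaging.read_camera("top");c=imaging.get_calibration("top")
cv2.imwrite("pics/c1.png",cv2.resize(a[140:280,190:350],None,fx=5,fy=4.2*1.0,interpolation=cv2.INTER_CUBIC)[:,:,::-1]) if 0 else cv2.imwrite("pics/c1.png",cv2.resize(a[145:250,190:330],None,fx=5.6,fy=5.6,interpolation=cv2.INTER_CUBIC)[:,:,::-1])
print("pale");rects(a,c,(0,0,165),(180,70,255),.014,box=(405,145,480,250))
print("grey");rects(a,c,(0,0,70),(180,60,190),.024,box=(305,175,375,245))
print("red");rects(a,c,(0,140,90),(8,255,255),.034,box=(190,150,240,240))
print("board");rects(a,c,(0,60,40),(12,255,130),.010,box=(300,170,385,250))
print("blue");rects(a,c,(100,120,40),(130,255,255),.04,amin=15,box=(190,145,240,240))
E
```

```text
pale
[435. 234.] c mm [ 453.9 -307.8] size [ 24.3 119.4] ang 1.777
[447. 195.] c mm [ 562.1 -340.2] size [ 24.6 119.2] ang 1.23
[435. 159.] c mm [ 661.8 -310.1] size [44.3 73.7] ang 1.484
grey
[323. 213.] c mm [504.6  -6.6] size [ 24.6 119.1] ang 0.159
[357. 208.] c mm [519.5 -97.1] size [ 24.9 118.8] ang 0.163
red
[211. 185.] c mm [572.8 293.9] size [ 24.4 108.5] ang 0.307
board
[339. 211.] c mm [511.8 -53.3] size [151.7 153.4] ang 1.732
blue
[219. 211.] c mm [501.1 270.1] size [34.1 44.5] ang 1.896
[206. 162.] c mm [631.7 311.2] size [22.7 44.1] ang 1.844
```

View pics/c1.png

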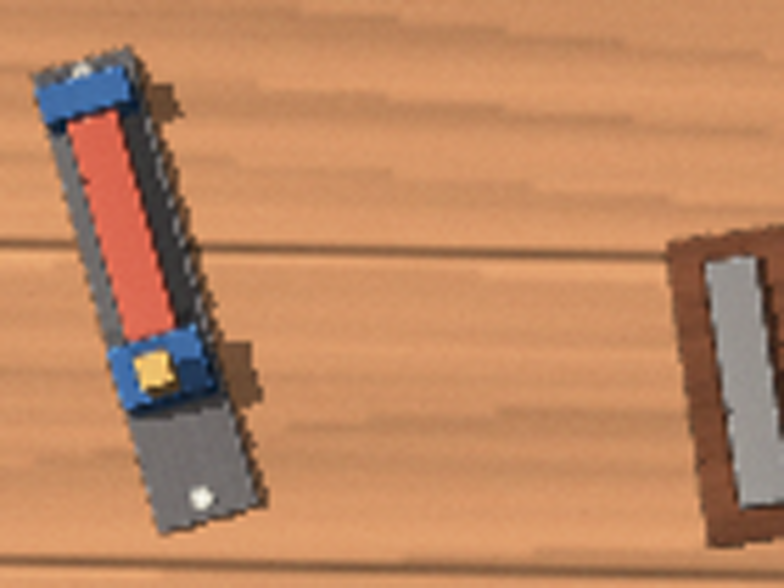

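Board, pale sticks and holder fit their stated sizes. I'll compute the post position and the first moves.

```bash
cat >> h.py <<'E'
from scipy.spatial.transform import Rotation as Ro
def go(*wps):
    "each waypoint x,y,z (m), closing angle -> cm shift in tool axes + turn, from the previous waypoint"
    s=bot.state(); p=np.array(s['eef_pos']); R=Ro.from_rotvec(s['tcp_rot']).as_matrix()
    print("at",p.round(4),"yang",round(float(np.arctan2(R[1,1],R[0,1])),3),"tilt",R[2,:2].round(4),"F",np.round(s['contact_force'],1),"gap",round(s['finger_gap'],4),"t",s['clock'])
    Y=np.arctan2(R[1,1],R[0,1])
    for x,y,z,a in wps:
        d=np.array([x,y,z])-p; turn=-(a-Y); R=Ro.from_euler('z',Y).as_matrix()@np.array([[0,1,0],[1,0,0],[0,0,-1.]]).T
        print(np.round((R.T@d)*100,2),round(turn,3)); p=np.array([x,y,z]); Y=a
E
python3 - <<'E'
from h import *
c=imaging.get_calibration("top")
p=unproj(c,[217.7,211.4],.07)[0]; print("post",p)
u=np.array([np.cos(.307),np.sin(.307)]);o=np.array([.570,.293]);print("in holder",(p[:2]-o)@u,(p[:2]-o)@[-u[1],u[0]])
q=p[:2]+u*.026; go((*q,.12,1.878),(*q,.050,1.878),(*(q-.024*u),.050,1.878))
s=bot.state(); print(Ro.from_rotvec(s['tcp_rot']).as_matrix().round(3))
E
```

```text
post [0.49510985 0.26813751 0.07      ]
in holder -0.07890206773798032 -0.0010682098277905363
at [0.1469 0.5038 0.198 ] yang 1.287 tilt [ 0.0001 -0.0011] F [ 0.7 -0.2 -0.3] gap 0.0857 t 0.15
[-42.19 -11.42   7.8 ] -0.591
[0. 0. 7.] -0.0
[2.4 0.  0. ] -0.0
[[-0.96   0.28  -0.   ]
 [ 0.28   0.96  -0.001]
 [ 0.    -0.001 -1.   ]]
```

Request:
servo_tool(
  targets=[
    [-6,-1.6,1.1,-0.15],
    [-12,-3.2,2.2,-0.3],
    [-18,-4.8,3.3,-0.45],
    [-24,-6.4,4.4,-0.59],
    [-30,-8,5.5,-0.59],
  ],
  gripper=0,
)

```text
clock: 0.78
eef_pos: [0.4116, 0.3433, 0.1436]
tcp_rot: [0.482, -3.104, -0.0]
contact_force: [0.1, 0.9, 0.2]
finger_gap: -0.0002
finger_force: 0.0
```

```bash
python3 -c "
from h import *
go((.5199,.276,.11,1.878),(.5199,.276,.05,1.878))"
```

```text
at [0.4116 0.3433 0.1436] yang 1.879 tilt [0.0001 0.0002] F [0.1 0.9 0.2] gap -0.0002 t 0.775
[-8.28 -9.69  3.36] 0.001
[0. 0. 6.] -0.0
```

Request:
servo_tool(
  targets=[
    [-4.1,-4.8,1.7,0],
    [-8.3,-9.6,3.4,0],
    [-8.3,-9.6,6,0],
    [-8.3,-9.6,9.4,0],
    [-8.3,-9.6,9.4,0],
  ],
)

```text
clock: 1.4
eef_pos: [0.5163, 0.277, 0.0467]
tcp_rot: [0.477, -3.098, 0.003]
contact_force: [0.1, -0.3, 0.6]
finger_gap: 0.0001
finger_force: 0.0
```

Request:
servo_tool(
  targets=[
    [0.6,0,0,0],
    [1.2,0,0,0],
    [1.8,0,0,0],
    [2.4,0,0,0],
    [2.4,0,0,0],
  ],
)

```text
clock: 2.02
eef_pos: [0.4951, 0.2709, 0.0504]
tcp_rot: [-0.479, 3.105, 0.0]
contact_force: [0.1, -1.1, -0.4]
finger_gap: 0.0
finger_force: 0.0
```

```bash
python3 - <<'E'
from h import *
a=imaging.read_camera("scene")
cv2.imwrite("pics/c2.png",cv2.resize(a[160:270,330:490],None,fx=5,fy=5,interpolation=cv2.INTER_CUBIC)[:,:,::-1])
go((.48,.26,.12,.206))
E
```

```text
at [0.4953 0.271  0.0503] yang 1.877 tilt [-0.0004  0.0001] F [0.1 0.3 0.2] gap 0.0003 t 2.075
[ 1.79 -0.58 -6.97] 1.671
```

View pics/c2.png

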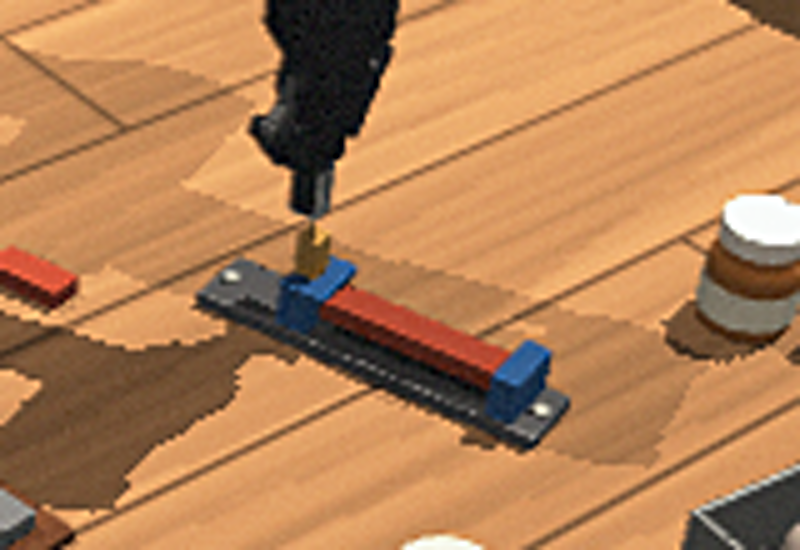

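```bash
python3 - <<'E'
from h import *
c=imaging.get_calibration("scene")
f=lambda P:((proj(c,P)-[330,160])*5).round()
print("tcp",f([.4953,.271,.0503]),"post",f([.495,.268,.07]),f([.472,.261,.07]),f([.495,.268,.042]))
E
```

```text
tcp [[301. 254.]] post [[300. 230.]] [[267. 215.]] [[296. 267.]]
```

```bash
python3 - <<'E'
from h import *
c=imaging.get_calibration("scene")
f=lambda P:((proj(c,P)-[330,160])*5).round()
o=np.array([.570,.293]);u=np.array([np.cos(.307),np.sin(.307)]);v=np.array([-u[1],u[0]])
for x,y,z in [(95,-25,10),(95,25,10),(-140,-25,10),(-140,25,10),(61,-22,40),(61,22,40)]: print((x,y,z),f([*(o+u*x/1e3+v*y/1e3),z/1e3]))
a=imaging.read_camera("top");w=imaging.read_camera("wrist")
s=cv2.resize(a[150:255,190:300],None,fx=5.2,fy=5.2,interpolation=cv2.INTER_CUBIC)
w=cv2.resize(w,None,fx=.35,fy=.35); s=np.hstack([s,np.zeros((s.shape[0],w.shape[1],3),np.uint8)]); s[:w.shape[0],-w.shape[1]:]=w
cv2.imwrite("pics/c3.png",s[:,:,::-1]); print(s.shape)
E
```

```text
(95, -25, 10) [[527. 438.]]
(95, 25, 10) [[566. 395.]]
(-140, -25, 10) [[189. 290.]]
(-140, 25, 10) [[232. 253.]]
(61, -22, 40) [[484. 373.]]
(61, 22, 40) [[519. 336.]]
(546, 796, 3)
```

View pics/c3.png

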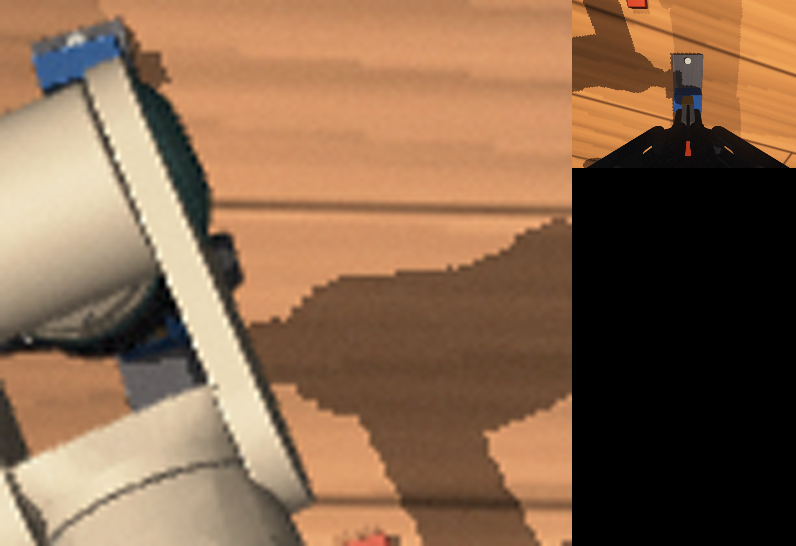

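The top view is blocked by the arm. The small wrist inset shows the jaw and fingertips near the post, so I'll enlarge that.

```bash
python3 - <<'E'
from h import *
w=imaging.read_camera("wrist");c=imaging.get_calibration("wrist")
cv2.imwrite("pics/c4.png",cv2.resize(w[140:480,240:420],None,fx=1.75,fy=1.75,interpolation=cv2.INTER_CUBIC)[:,:,::-1])
f=lambda P:((proj(c,P)-[240,140])*1.75).round()
o=np.array([.570,.293]);u=np.array([np.cos(.307),np.sin(.307)]);v=np.array([-u[1],u[0]])
print("tcp",f([.4953,.271,.0503]))
for x,y,z in [(-140,-25,10),(-140,25,10),(-95,22,42),(-95,-22,42),(-79,0,70),(-99,0,70)]: print((x,y,z),f([*(o+u*x/1e3+v*y/1e3),z/1e3]))
print(-c['world_to_cam'][:3,:3].T@c['world_to_cam'][:3,3])
E
```

```text
tcp [[161. 249.]]
(-140, -25, 10) [[77. 17.]]
(-140, 25, 10) [[234.  17.]]
(-95, 22, 42) [[230. 184.]]
(-95, -22, 42) [[ 81. 184.]]
(-79, 0, 70) [[155. 278.]]
(-99, 0, 70) [[155. 207.]]
[0.41563143 0.24526005 0.22531007]
```

View pics/c4.png

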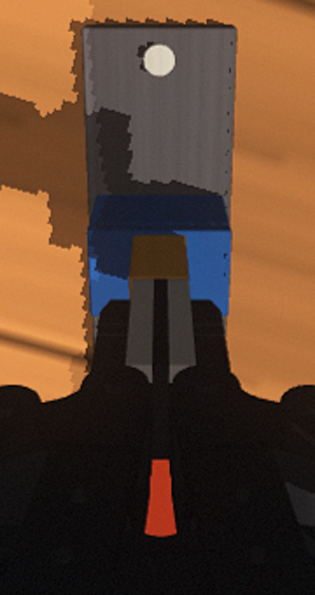

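```bash
python3 - <<'E'
from h import *
c=imaging.get_calibration("wrist")
f=lambda P:((proj(c,P)-[240,140])*1.75).round()
o=np.array([.570,.293]);u=np.array([np.cos(.307),np.sin(.307)]);v=np.array([-u[1],u[0]])
for s in (0,10,20):
  print(s,[(n,f([*(o+u*(x-s)/1e3),z/1e3])[0]) for n,x,z in [("jawedgeTop",-87,42),("jawedgeBot",-87,10),("postbase",-87,42),("posttop-",-87,70),("posttop+",-71,70)]])
p=np.array([.4953,.271]);
for z in(.05,.0687,.08,.09): print(z,f([*p,z]))
print(c['world_to_cam'][:3,:3].round(3))
E
```

```text
0 [('jawedgeTop', array([155., 210.])), ('jawedgeBot', array([156., 175.])), ('postbase', array([155., 210.])), ('posttop-', array([155., 250.])), ('posttop+', array([155., 305.]))]
10 [('jawedgeTop', array([155., 178.])), ('jawedgeBot', array([156., 147.])), ('postbase', array([155., 178.])), ('posttop-', array([155., 215.])), ('posttop+', array([155., 271.]))]
20 [('jawedgeTop', array([155., 145.])), ('jawedgeBot', array([156., 118.])), ('postbase', array([155., 145.])), ('posttop-', array([155., 177.])), ('posttop+', array([155., 236.]))]
0.05 [[161. 249.]]
0.0687 [[161. 280.]]
0.08 [[161. 301.]]
0.09 [[161. 323.]]
[[-0.302  0.953  0.001]
 [-0.9   -0.285 -0.329]
 [-0.313 -0.1    0.944]]
```

The jaw has not moved, although the TCP reads as being at the post at z=0.05. Both views put the visible fingertips at about z=0.085. So the real tips seem to sit above the reported TCP. I'll back off and probe downwards carefully by force.

Request:
servo_tool(
  targets=[
    [-1.4,0,0,0],
    [-2.8,0,0,0],
    [-2.8,0,0.3,0],
    [-2.8,0,0.6,0],
    [-2.8,0,0.6,0],
  ],
)

```text
clock: 2.85
eef_pos: [0.5215, 0.2792, 0.0436]
tcp_rot: [0.479, -3.104, 0.0]
contact_force: [-0.7, -0.4, -0.1]
finger_gap: -0.0001
finger_force: 0.0
```

Request:
servo_tool(
  targets=[
    [0,0,0.25,0],
    [0,0,0.5,0],
    [0,0,0.75,0],
    [0,0,1,0],
    [0,0,1,0],
  ],
)

```text
clock: 3.48
eef_pos: [0.5219, 0.2793, 0.0338]
tcp_rot: [0.479, -3.104, 0.0]
contact_force: [-0.1, -1.1, -0.4]
finger_gap: 0.0002
finger_force: 0.0
```

```bash
python3 - <<'E'
from h import *
a=imaging.read_camera("scene")
cv2.imwrite("pics/c5.png",cv2.resize(a[180:260,350:470],None,fx=6.6,fy=6.6,interpolation=cv2.INTER_CUBIC)[:,:,::-1])
c=imaging.get_calibration("scene"); s=bot.state(); print(((proj(c,s['eef_pos'])-[350,180])*6.6).round(), s['joint_positions'])
E
```

```text
[[315. 254.]] [ 4.28925628e-01  3.49595102e-01  1.39599562e+00  5.73827694e-05
  1.39616413e+00 -1.44807505e+00]
```

View pics/c5.png

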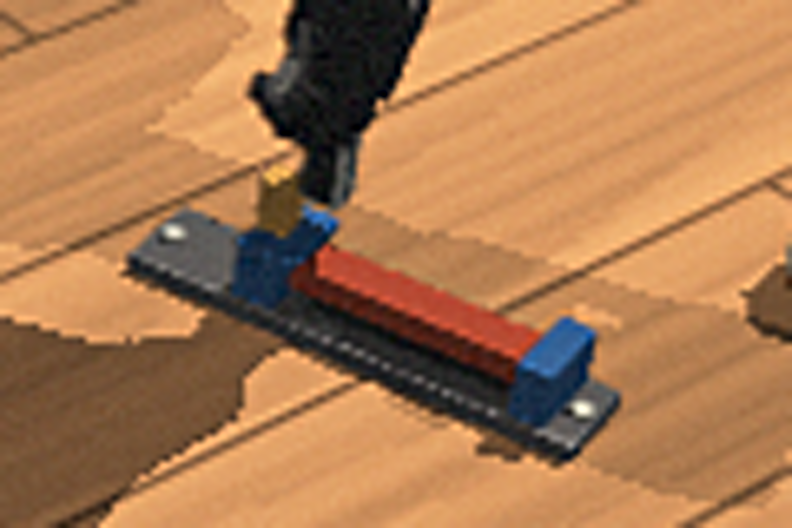

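The fingertips sit about 35–41 mm behind the reported TCP, and the jaw is still closed. I'll go lower and push.

Request:
servo_tool(
  targets=[
    [0,0,0.7,0],
    [0,0,1.4,0],
    [0,0,1.8,0],
    [0,0,2.1,0],
    [0,0,2.1,0],
  ],
)

```text
clock: 4.15
eef_pos: [0.522, 0.2793, 0.0128]
tcp_rot: [0.479, -3.104, 0.0]
contact_force: [-0.1, 0.3, 0.1]
finger_gap: 0.0
finger_force: 0.0
```

Request:
servo_tool(
  targets=[
    [0.8,0,0,0],
    [1.6,0,0,0],
    [2.2,0,0,0],
    [2.7,0,0,0],
    [2.7,0,0,0],
  ],
)

```text
clock: 4.78
eef_pos: [0.4957, 0.2711, 0.0133]
tcp_rot: [0.479, -3.104, -0.0]
contact_force: [-0.3, -0.1, 0.0]
finger_gap: -0.0005
finger_force: 0.0
```

```bash
python3 - <<'E'
from h import *
a=imaging.read_camera("scene")
cv2.imwrite("pics/c6.png",cv2.resize(a[180:260,350:470],None,fx=6.6,fy=6.6,interpolation=cv2.INTER_CUBIC)[:,:,::-1])
go((.47,.25,.1,.206))
E
```

```text
at [0.4958 0.2712 0.0132] yang 1.877 tilt [0.0009 0.0002] F [-0.4 -0.3 -0.4] gap -0.0003 t 4.825
[ 3.1  -1.24 -8.68] 1.671
```

View pics/c6.png

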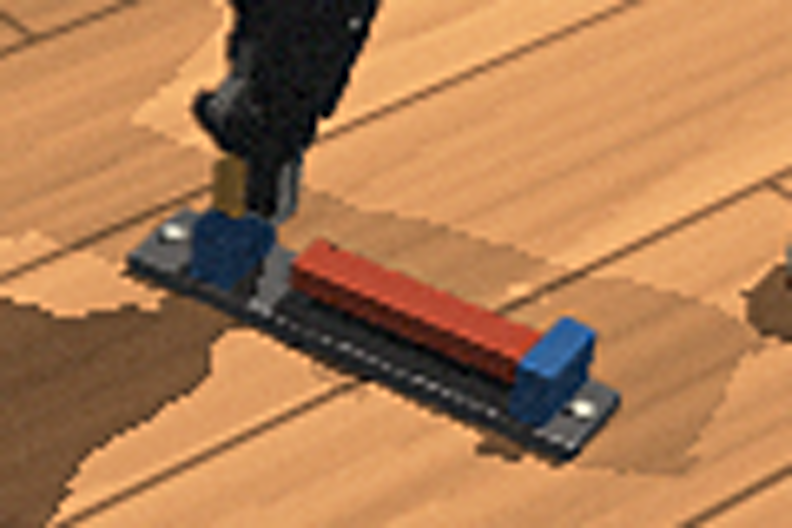

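The jaw is now clearly slid back by about 25 mm. Next is the first pale stick.

Request:
servo_tool(
  targets=[
    [0,0,-5,0],
    [0,0,-9,0],
    [2.2,-5.4,-9,0.18],
    [4.4,-10.8,-9,0.36],
    [6.5,-16.2,-9,0.54],
  ],
)

```text
clock: 5.45
eef_pos: [0.4826, 0.0957, 0.1032]
tcp_rot: [-0.374, -3.119, -0.0]
contact_force: [2.1, -0.6, 0.1]
finger_gap: -0.0001
finger_force: 0.0
```

```bash
python3 -c "
from h import *
go((.454,-.308,.10,.206))"
```

```text
at [0.4826 0.0957 0.1032] yang 1.332 tilt [0.0005 0.0001] F [ 2.1 -0.6  0.1] gap -0.0001 t 5.45
[ -6.78 -39.9    0.32] 1.126
```

Request:
servo_tool(
  targets=[
    [-1,-6,0,0.18],
    [-2,-12,0,0.36],
    [-3,-18,0,0.54],
    [-4,-24,0,0.72],
    [-5,-30,0,0.9],
  ],
  gripper=5.5,
)

```text
clock: 6.08
eef_pos: [0.4618, -0.208, 0.1032]
tcp_rot: [-1.695, -2.645, -0.001]
contact_force: [0.5, -1.5, -0.3]
finger_gap: 0.0553
finger_force: 0.0
```

Request:
servo_tool(
  targets=[
    [0,0,0,0.18],
    [0,0,0,0.226],
    [0,0,0,0.226],
  ],
)

```text
clock: 6.45
eef_pos: [0.4622, -0.2062, 0.103]
tcp_rot: [-1.974, -2.443, -0.0]
contact_force: [-0.1, 0.1, 0.5]
finger_gap: 0.0551
finger_force: 0.0
```

```bash
python3 -c "
from h import *
go((.454,-.308,.0,.206))"
```

```text
at [ 0.4622 -0.2062  0.103 ] yang 0.211 tilt [ 0.0007 -0.0004] F [-0.1  0.1  0.5] gap 0.0551 t 6.45
[-9.78 -2.93 10.3 ] 0.005
```

Request:
servo_tool(
  targets=[
    [-4.9,-1.5,2,0],
    [-9.8,-2.9,4,0],
    [-9.8,-2.9,6.3,0],
    [-9.8,-2.9,8.3,0],
    [-9.8,-2.9,8.3,0],
  ],
)

```text
clock: 7.08
eef_pos: [0.4535, -0.3071, 0.0183]
tcp_rot: [-1.971, -2.441, -0.0]
contact_force: [0.5, -0.1, -0.0]
finger_gap: 0.055
finger_force: 0.0
```

```bash
python3 - <<'E'
from h import *
c=imaging.get_calibration("wrist");a=imaging.read_camera("wrist")
rects(a,c,(0,0,130),(180,70,255),.014,amin=300)
b=imaging.read_camera("top");ct=imaging.get_calibration("top")
rects(b,ct,(0,0,165),(180,70,255),.014,box=(405,145,480,250))
cv2.imwrite("pics/c7.png",np.hstack([a,a[:,:0]])[:,:,::-1])
go((.454,-.308,.0,.206))
E
```

```text
[633. 381.] c mm [ 635.  -331.9] size [10.6 24.3] ang 2.041
[540. 334.] c mm [ 573.3 -316.8] size [24.9 72.7] ang 1.225
[338. 269.] c mm [ 457.9 -305.5] size [ 24.4 118.8] ang 1.773
[445. 224.] c mm [ 461.6 -349.5] size [123.9 216.4] ang 2.485
[435. 190.] c mm [ 573.2 -309.4] size [24.3 53.3] ang 1.224
[435. 159.] c mm [ 661.8 -310.1] size [44.3 73.7] ang 1.484
at [ 0.4549 -0.3081  0.0208] yang 0.212 tilt [-0.0003  0.0004] F [0.6 0.  0.7] gap 0.0547 t 7.175
[ 0.03 -0.09  2.08] 0.006
```

View pics/c7.png

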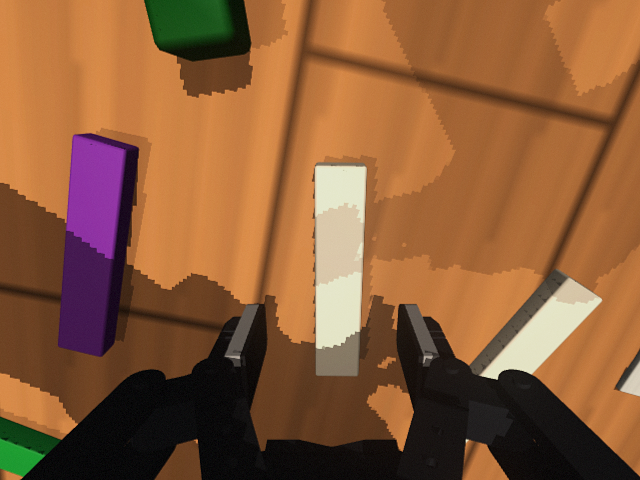

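The wrist view shows the pale stick (316–366, 163–375) between the open fingers and aligned with them. I'll descend in steps and feel for the bench.

Request:
servo_tool(
  targets=[
    [0,0.2,1,0],
    [0,0.2,2,0],
    [0,0.2,3,0],
    [0,0.2,3,0],
  ],
)

```text
clock: 7.68
eef_pos: [0.4558, -0.3072, -0.0113]
tcp_rot: [-1.974, -2.441, -0.0]
contact_force: [-0.4, -0.6, -0.1]
finger_gap: 0.0548
finger_force: 0.0
```

Request:
servo_tool(
  targets=[
    [0,0,0.2,0],
    [0,0,0.4,0],
    [0,0,0.6,0],
    [0,0,0.8,0],
    [0,0,0.8,0],
  ],
)

```text
clock: 8.3
eef_pos: [0.4564, -0.3077, -0.0181]
tcp_rot: [-1.975, -2.443, -0.0]
contact_force: [-0.9, -0.4, -0.2]
finger_gap: 0.0548
finger_force: 0.0
```

Request:
servo_tool(
  targets=[
    [0,0,0.2,0],
    [0,0,0.4,0],
    [0,0,0.6,0],
    [0,0,0.6,0],
  ],
)

```text
clock: 8.8
eef_pos: [0.4564, -0.3076, -0.0242]
tcp_rot: [-1.975, -2.443, -0.0]
contact_force: [-0.0, -0.4, -0.0]
finger_gap: 0.055
finger_force: 0.0
```

Request:
servo_tool(
  targets=[
    [0,0,0.2,0],
    [0,0,0.4,0],
    [0,0,0.6,0],
    [0,0,0.6,0],
  ],
)

```text
clock: 9.3
eef_pos: [0.4563, -0.3076, -0.0302]
tcp_rot: [-1.975, -2.443, -0.0]
contact_force: [0.1, -0.3, -0.4]
finger_gap: 0.0553
finger_force: 0.0
```

Request:
servo_tool(
  targets=[
    [0,0,0.1,0],
    [0,0,0.2,0],
    [0,0,0.3,0],
    [0,0,0.3,0],
  ],
)

```text
clock: 9.8
eef_pos: [0.4564, -0.3077, -0.0331]
tcp_rot: [-1.975, -2.443, -0.0]
contact_force: [-0.5, -1.0, 0.0]
finger_gap: 0.0547
finger_force: 0.0
```

Request:
servo_tool(
  targets=[
    [0,0,0.1,0],
    [0,0,0.2,0],
    [0,0,0.3,0],
    [0,0,0.3,0],
  ],
)

```text
clock: 10.3
eef_pos: [0.4564, -0.3077, -0.0361]
tcp_rot: [-1.975, -2.443, -0.0]
contact_force: [0.4, 0.1, -0.8]
finger_gap: 0.0553
finger_force: 0.0
```

Request:
servo_tool(
  targets=[
    [0,0,0,0],
    [0,0,0,0],
    [0,0,0,0],
    [0,0,0,0],
    [0,0,0,0],
  ],
  gripper=1.5,
)

```text
clock: 10.92
eef_pos: [0.4581, -0.3096, -0.0325]
tcp_rot: [1.972, 2.439, -0.001]
contact_force: [-3.1, 1.1, 15.8]
finger_gap: 0.0236
finger_force: 65.5
```

Request:
servo_tool(
  targets=[
    [0,0,-0.2,0],
    [0,0,-0.6,0],
    [0,0,-1,0],
    [0,0,-1,0],
  ],
)

```text
clock: 11.42
eef_pos: [0.4565, -0.3076, -0.0259]
tcp_rot: [-1.975, -2.443, -0.0]
contact_force: [-0.5, -0.1, -1.1]
finger_gap: 0.0231
finger_force: 59.0
```

```bash
python3 - <<'E'
from h import *
b=imaging.read_camera("scene")
go((.4667,-.0593,.04,.161))
E
```

```text
at [ 0.4564 -0.3076 -0.0261] yang 0.211 tilt [ 0.0004 -0.0001] F [-0.5  0.7 -1.2] gap 0.0234 t 11.475
[24.06  6.21 -6.61] 0.05
```

Request:
servo_tool(
  targets=[
    [0,0,-3.3,0],
    [0.5,0.2,-6.6,0],
    [6,1.6,-6.6,0.02],
    [12,3.1,-6.6,0.05],
    [18,4.7,-6.6,0.05],
  ],
)

```text
clock: 12.1
eef_pos: [0.4644, -0.1201, 0.0399]
tcp_rot: [-2.037, -2.392, -0.0]
contact_force: [1.4, 0.3, -1.4]
finger_gap: 0.0232
finger_force: 59.1
```

Request:
servo_tool(
  targets=[
    [4,1,0,0],
    [6,1.5,0,0],
    [6,1.5,0,0],
    [6,1.5,0,0],
  ],
)

```text
clock: 12.6
eef_pos: [0.4698, -0.0608, 0.04]
tcp_rot: [-2.036, -2.393, 0.0]
contact_force: [-0.3, -1.0, -1.0]
finger_gap: 0.0236
finger_force: 59.1
```

```bash
python3 - <<'E'
from h import *
c=imaging.get_calibration("wrist");a=imaging.read_camera("wrist")
print("stick?");rects(a,c,(0,0,130),(180,70,255),.014+.0325+float(bot.state()['eef_pos'][2]),amin=500)
print("grey");rects(a,c,(0,0,50),(180,70,190),.024,amin=1500)
go((.4667,-.0593,-.004,.161))
E
```

```text
stick?
[456. 337.] c mm [519.6 -53.6] size [15.2 43.4] ang 0.162
[331. 300.] c mm [469.8 -54.3] size [ 24.5 124. ] ang 1.726
grey
[338. 386.] c mm [ 482.9 -136.1] size [36.5 95.9] ang 1.733
[423. 329.] c mm [537.6 -85.9] size [41.4 88.6] ang 0.162
[420. 179.] c mm [507.5  -8. ] size [ 33. 123.] ang 0.162
at [ 0.4698 -0.061   0.0399] yang 0.16 tilt [-0.     -0.0002] F [-0.3  0.8 -1.1] gap 0.0233 t 12.65
[ 0.22 -0.28  4.39] -0.001
```

Request:
servo_tool(
  targets=[
    [0,-0.15,2,0],
    [0,-0.3,3.5,0],
    [0,-0.3,4.2,0],
    [0,-0.3,4.4,0],
    [0,-0.3,4.4,0],
  ],
)

```text
clock: 13.28
eef_pos: [0.4673, -0.0609, -0.0036]
tcp_rot: [2.035, 2.392, 0.001]
contact_force: [0.3, -0.7, -1.2]
finger_gap: 0.0234
finger_force: 59.1
```

Request:
servo_tool(
  targets=[
    [0,0,0.1,0],
    [0,0,0.2,0],
    [0,0,0.3,0],
    [0,0,0.3,0],
  ],
)

```text
clock: 13.78
eef_pos: [0.4669, -0.0607, -0.007]
tcp_rot: [-2.036, -2.393, -0.0]
contact_force: [-0.0, -0.7, -0.1]
finger_gap: 0.0233
finger_force: 59.1
```

Request:
servo_tool(
  targets=[
    [0,0,0.05,0],
    [0,0,0.1,0],
    [0,0,0.15,0],
    [0,0,0.15,0],
  ],
)

```text
clock: 14.28
eef_pos: [0.467, -0.0607, -0.0084]
tcp_rot: [-2.036, -2.393, -0.0]
contact_force: [-0.1, 0.0, -0.7]
finger_gap: 0.0237
finger_force: 59.2
```

Request:
servo_tool(
  targets=[
    [0,0,0.05,0],
    [0,0,0.1,0],
    [0,0,0.15,0],
    [0,0,0.15,0],
  ],
)

```text
clock: 14.78
eef_pos: [0.467, -0.0607, -0.0086]
tcp_rot: [-2.035, -2.393, 0.0]
contact_force: [-6.8, 1.4, 11.8]
finger_gap: 0.0237
finger_force: 60.8
```

Request:
servo_tool(
  targets=[
    [0,0,0.05,0],
    [0,0,0.1,0],
    [0,0,0.1,0],
  ],
)

```text
clock: 15.15
eef_pos: [0.4671, -0.0607, -0.0086]
tcp_rot: [-2.035, -2.393, 0.0]
contact_force: [-12.7, 1.4, 20.9]
finger_gap: 0.0235
finger_force: 61.8
```

Contact came at the predicted height, TCP −8.6 mm. I'll relax and release.

Request:
servo_tool(
  targets=[
    [0,0,-0.2,0],
    [0,0,-0.2,0],
    [0,0,-0.2,0],
  ],
)

```text
clock: 15.52
eef_pos: [0.4673, -0.0608, -0.0086]
tcp_rot: [2.035, 2.392, 0.001]
contact_force: [-1.1, 1.5, 5.6]
finger_gap: 0.0233
finger_force: 59.8
```

Request:
servo_tool(
  targets=[
    [0,0,0,0],
    [0,0,0,0],
    [0,0,0,0],
    [0,0,0,0],
  ],
  gripper=4.5,
)

```text
clock: 16.02
eef_pos: [0.4669, -0.0607, -0.0091]
tcp_rot: [-2.036, -2.393, 0.0]
contact_force: [-0.3, 0.3, 0.3]
finger_gap: 0.0451
finger_force: 0.0
```

Request:
servo_tool(
  targets=[
    [0,0,-1,0],
    [0,0,-4,0],
    [0,0,-7,0],
    [0,0,-10,0],
    [0,0,-10,0],
  ],
)

```text
clock: 16.65
eef_pos: [0.4687, -0.0611, 0.0943]
tcp_rot: [2.032, 2.389, 0.005]
contact_force: [1.1, -0.5, -0.1]
finger_gap: 0.0451
finger_force: 0.0
```

```bash
python3 - <<'E'
from h import *
c=imaging.get_calibration("wrist");a=imaging.read_camera("wrist")
print("stick");rects(a,c,(0,0,150),(180,70,255),.038,amin=500)
go((.5621,-.3402,.06,-.341),(.5621,-.3402,-.01,-.341))
E
```

```text
stick
[329. 233.] c mm [467.7 -57.2] size [ 24.5 119.3] ang 1.726
at [ 0.4676 -0.0609  0.0924] yang 0.161 tilt [-0.0009  0.0026] F [-1.   0.5 -0.7] gap 0.0449 t 16.7
[-29.08   4.85   3.24] 0.502
[0. 0. 7.] -0.0
```

Request:
servo_tool(
  targets=[
    [-6,1,0,0.1],
    [-12,2,0,0.2],
    [-18,3,0,0.3],
    [-24,4.2,0.5,0.4],
    [-29,5.1,2,0.5],
  ],
  gripper=5.5,
)

```text
clock: 17.32
eef_pos: [0.564, -0.341, 0.0701]
tcp_rot: [-2.568, -1.81, -0.0]
contact_force: [0.6, 0.3, -0.3]
finger_gap: 0.0546
finger_force: 0.0
```

Request:
servo_tool(
  targets=[
    [0,0,1,0],
    [0,0,3,0],
    [0,0,5,0],
    [0,0,5,0],
  ],
)

```text
clock: 17.82
eef_pos: [0.5626, -0.3369, 0.0185]
tcp_rot: [-2.56, -1.814, 0.002]
contact_force: [-0.0, 0.9, -0.3]
finger_gap: 0.0549
finger_force: 0.0
```

```bash
python3 - <<'E'
from h import *
c=imaging.get_calibration("wrist");a=imaging.read_camera("wrist")
print("stick");rects(a,c,(0,0,130),(180,70,255),.014,amin=500)
go((.564,-.339,-.030,-.341))
E
```

```text
stick
[339. 252.] c mm [ 570.4 -328. ] size [24.4 95.7] ang 1.228
[515. 157.] c mm [ 664.6 -308.1] size [42.3 70.9] ang 1.481
at [ 0.5634 -0.3376  0.0203] yang -0.338 tilt [ 0.0005 -0.0016] F [0.  0.3 0.8] gap 0.0552 t 17.875
[-0.11  0.1   5.03] 0.003
```

Request:
servo_tool(
  targets=[
    [-0.15,0.1,2,0],
    [-0.15,0.1,3.8,0],
    [-0.15,0.1,4.6,0],
    [-0.15,0.1,5.15,0],
    [-0.15,0.1,5.15,0],
  ],
)

```text
clock: 18.5
eef_pos: [0.5642, -0.3405, -0.0307]
tcp_rot: [-2.564, -1.815, 0.0]
contact_force: [0.2, 0.2, 0.4]
finger_gap: 0.055
finger_force: 0.0
```

Request:
servo_tool(
  targets=[
    [0,0,0,0],
    [0,0,0,0],
    [0,0,0,0],
    [0,0,0,0],
  ],
  gripper=1.5,
)

```text
clock: 19.0
eef_pos: [0.5648, -0.3409, -0.0294]
tcp_rot: [2.563, 1.814, 0.001]
contact_force: [-0.3, 0.6, 5.0]
finger_gap: 0.0234
finger_force: 62.3
```

Request:
servo_tool(
  targets=[
    [0,0,-0.5,0],
    [0,0,-1.5,0],
    [0,0,-4,0],
    [0,0,-7,0],
    [0,0,-7,0],
  ],
)

```text
clock: 19.62
eef_pos: [0.5658, -0.3416, 0.0429]
tcp_rot: [2.56, 1.812, 0.003]
contact_force: [0.3, 0.5, -1.3]
finger_gap: 0.0234
finger_force: 61.7
```

```bash
python3 - <<'E'
from h import *
go((.5575,-.0445,.04,.161),(.5575,-.0445,-.004,.161))
E
```

```text
at [ 0.5658 -0.3416  0.0429] yang -0.339 tilt [-0.0014  0.0057] F [ 0.3  0.5 -1.3] gap 0.0234 t 19.625
[ 27.74 -10.66   0.29] -0.5
[0.  0.  4.4] -0.0
```

Request:
servo_tool(
  targets=[
    [5.5,-2.1,0,-0.1],
    [11,-4.2,0,-0.2],
    [16.5,-6.3,0,-0.3],
    [22,-8.5,0,-0.4],
    [27.6,-10.7,0,-0.5],
  ],
)

```text
clock: 20.25
eef_pos: [0.5539, -0.0427, 0.038]
tcp_rot: [-2.031, -2.395, 0.002]
contact_force: [1.0, 0.0, -0.6]
finger_gap: 0.0233
finger_force: 61.7
```

Request:
servo_tool(
  targets=[
    [0,0,0,0],
    [0,0,0,0],
  ],
)

```text
clock: 20.5
eef_pos: [0.5545, -0.0447, 0.0385]
tcp_rot: [-2.035, -2.392, 0.002]
contact_force: [-0.2, 0.3, -2.2]
finger_gap: 0.0232
finger_force: 61.7
```

```bash
python3 - <<'E'
from h import *
c=imaging.get_calibration("wrist");a=imaging.read_camera("wrist")
print("stick?");rects(a,c,(0,0,150),(180,70,255),.014+.030+float(bot.state()['eef_pos'][2]),amin=500)
go((.5575,-.0445,0,.161))
E
```

```text
stick?
[330. 271.] c mm [552.2 -23.3] size [24.1 80.1] ang 1.73
[156. 262.] c mm [486.7 -30.1] size [18.1 82.8] ang 1.726
at [ 0.5547 -0.0454  0.0387] yang 0.16 tilt [ 0.0001 -0.0012] F [ 0.3 -0.8 -0.1] gap 0.023 t 20.55
[0.05 0.29 3.87] -0.001
```

Request:
servo_tool(
  targets=[
    [0,0.15,1.8,0],
    [0,0.3,3.2,0],
    [0,0.3,3.9,0],
    [0,0.3,4.1,0],
    [0,0.3,4.1,0],
  ],
)

```text
clock: 21.18
eef_pos: [0.5582, -0.0443, -0.0012]
tcp_rot: [2.036, 2.393, 0.0]
contact_force: [-1.1, -0.1, -1.1]
finger_gap: 0.0232
finger_force: 61.7
```

Request:
servo_tool(
  targets=[
    [0,0,0.1,0],
    [0,0,0.2,0],
    [0,0,0.3,0],
    [0,0,0.3,0],
  ],
)

```text
clock: 21.68
eef_pos: [0.558, -0.0442, -0.0045]
tcp_rot: [-2.036, -2.393, -0.0]
contact_force: [0.9, 0.2, -1.3]
finger_gap: 0.0231
finger_force: 61.7
```

Request:
servo_tool(
  targets=[
    [0,0,0.1,0],
    [0,0,0.15,0],
    [0,0,0.15,0],
  ],
)

```text
clock: 22.05
eef_pos: [0.5582, -0.0442, -0.0054]
tcp_rot: [2.035, 2.393, 0.0]
contact_force: [-2.5, 0.3, 4.8]
finger_gap: 0.0232
finger_force: 62.3
```

Request:
servo_tool(
  targets=[
    [0,0,0,0],
    [0,0,0,0],
    [0,0,0,0],
    [0,0,0,0],
  ],
  gripper=4.5,
)

```text
clock: 22.55
eef_pos: [0.5581, -0.0442, -0.006]
tcp_rot: [-2.036, -2.393, -0.0]
contact_force: [0.4, 0.4, 0.3]
finger_gap: 0.0451
finger_force: 0.0
```

Request:
servo_tool(
  targets=[
    [0,0,-1,0],
    [0,0,-4,0],
    [0,0,-7,0],
    [0,0,-10,0],
    [0,0,-10,0],
  ],
)

```text
clock: 23.18
eef_pos: [0.5599, -0.0444, 0.0977]
tcp_rot: [2.032, 2.389, 0.006]
contact_force: [-0.2, 0.4, -0.6]
finger_gap: 0.045
finger_force: 0.0
```

```bash
python3 - <<'E'
from h import *
c=imaging.get_calibration("wrist");a=imaging.read_camera("wrist")
print("pale");rects(a,c,(0,0,120),(180,70,255),.038,amin=500)
b=imaging.read_camera("top");ct=imaging.get_calibration("top")
print("pale top");rects(b,ct,(0,0,165),(180,70,255),.038,box=(290,160,390,260))
print("red");rects(b,ct,(0,140,60),(8,255,255),.034,box=(190,150,240,240))
go((.567,.2915,.10,1.878),(.567,.2915,.03,1.878))
E
```

```text
pale
[188. 232.] c mm [469.1 -56.8] size [ 26.3 119.7] ang 1.724
[290. 233.] c mm [529.8 -46. ] size [ 83.6 119.7] ang 1.72
pale top
[354. 192.] c mm [561.2 -86.3] size [23.7 32.5] ang 1.744
[367. 197.] c mm [ 547.1 -121.8] size [ 21.8 207.3] ang 2.999
[347. 167.] c mm [623.5 -65.8] size [ 46.5 107.4] ang 1.592
[327. 213.] c mm [505.2 -33.5] size [134.9 270. ] ang 3.0
red
[212. 187.] c mm [567.7 292.1] size [ 24.8 120.8] ang 0.312
at [ 0.558  -0.0442  0.0939] yang 0.161 tilt [0.     0.0002] F [-0.4  1.  -0.7] gap 0.0447 t 23.275
[32.99  6.27 -0.61] -1.717
[0. 0. 7.] -0.0
```

Request:
servo_tool(
  targets=[
    [5,1,0,-0.18],
    [10,2,0,-0.36],
    [15,3,0,-0.54],
    [20,4,0,-0.72],
    [26,5,0,-0.9],
  ],
)

```text
clock: 23.9
eef_pos: [0.565, 0.2214, 0.0923]
tcp_rot: [-0.784, -3.04, 0.002]
contact_force: [0.1, -0.7, 0.3]
finger_gap: 0.0446
finger_force: 0.0
```

```bash
python3 -c "
from h import *
go((.568,.2925,.03,1.88))"
```

```text
at [0.565  0.2214 0.0923] yang 1.066 tilt [ 0.0017 -0.002 ] F [ 0.1 -0.7  0.3] gap 0.0446 t 23.9
[3.17 6.37 6.23] -0.814
```

Request:
servo_tool(
  targets=[
    [1.6,3.2,0,-0.18],
    [3.1,6.3,0,-0.36],
    [3.1,6.3,0,-0.54],
    [3.1,6.3,2,-0.72],
    [3.1,6.3,5,-0.814],
  ],
  gripper=5,
)

```text
clock: 24.52
eef_pos: [0.5692, 0.2906, 0.0427]
tcp_rot: [0.483, -3.104, 0.0]
contact_force: [0.4, -0.4, -0.2]
finger_gap: 0.05
finger_force: 0.0
```

```bash
python3 - <<'E'
from h import *
c=imaging.get_calibration("wrist");a=imaging.read_camera("wrist")
print("red");rects(a,c,(0,140,40),(8,255,255),.034,amin=500)
go((.5677,.2921,-.011,1.88))
E
```

```text
red
[337. 269.] c mm [571.1 294.2] size [ 24.8 120.5] ang 0.31
at [0.5665 0.2893 0.0368] yang 1.882 tilt [ 0.009  -0.0009] F [-1.3 -0.2 -4.8] gap 0.0503 t 24.575
[-0.2   0.22  4.78] 0.002
```

Request:
servo_tool(
  targets=[
    [0,0,0,0],
    [0,0,0,0],
  ],
)

```text
clock: 24.82
eef_pos: [0.57, 0.2908, 0.0453]
tcp_rot: [-0.473, 3.104, 0.001]
contact_force: [-0.1, -0.5, 0.3]
finger_gap: 0.0499
finger_force: 0.0
```

```bash
python3 -c "
from h import *
go((.569,.293,-.0105,1.88))"
```

```text
at [0.57   0.2908 0.0453] yang 1.873 tilt [-0.0016  0.0003] F [-0.1 -0.5  0.3] gap 0.0499 t 24.825
[0.03 0.24 5.58] -0.007
```

Request:
servo_tool(
  targets=[
    [0,0.1,1.5,0],
    [0,0.2,3,0],
    [0,0.2,4.2,0],
    [0,0.2,4.8,0],
    [0,0.2,4.8,0],
  ],
)

```text
clock: 25.45
eef_pos: [0.5685, 0.2923, -0.0046]
tcp_rot: [0.476, -3.104, 0.0]
contact_force: [0.2, 0.2, 0.5]
finger_gap: 0.0498
finger_force: 0.0
```

Request:
servo_tool(
  targets=[
    [0,0,0.3,0],
    [0,0,0.6,0],
    [0,0,0.6,0],
  ],
)

```text
clock: 25.82
eef_pos: [0.5687, 0.2924, -0.0101]
tcp_rot: [0.476, -3.105, -0.0]
contact_force: [-0.5, -0.0, -0.1]
finger_gap: 0.0504
finger_force: 0.0
```

Request:
servo_tool(
  targets=[
    [0,0,0,0],
    [0,0,0,0],
    [0,0,0,0],
    [0,0,0,0],
  ],
  gripper=1.5,
)

```text
clock: 26.32
eef_pos: [0.5691, 0.2926, -0.0094]
tcp_rot: [-0.476, 3.104, 0.001]
contact_force: [-0.6, -0.2, 3.9]
finger_gap: 0.023
finger_force: 61.8
```

Request:
servo_tool(
  targets=[
    [0,0,-0.5,0],
    [0,0,-1.5,0],
    [0,0,-4,0],
    [0,0,-6,0],
    [0,0,-6,0],
  ],
)

```text
clock: 26.95
eef_pos: [0.5701, 0.293, 0.0527]
tcp_rot: [-0.475, 3.101, 0.002]
contact_force: [0.2, -0.5, -0.5]
finger_gap: 0.0233
finger_force: 61.3
```

```bash
python3 - <<'E'
from h import *
c=imaging.get_calibration("wrist");a=imaging.read_camera("wrist")
print("red");rects(a,c,(0,140,40),(8,255,255),.014+.030+float(bot.state()['eef_pos'][2]),amin=500)
go((.513,-.052,.05,1.732),(.513,-.052,.015,1.732))
E
```

```text
red
[331. 312.] c mm [572.2 293.5] size [ 24.9 120.8] ang 0.307
at [0.5693 0.2926 0.0509] yang 1.875 tilt [-0.0017  0.0002] F [-0.1 -0.7 -1.8] gap 0.0231 t 27.0
[ 15.69 -31.2    0.09] 0.143
[0.  0.  3.5] -0.0
```

Request:
servo_tool(
  targets=[
    [3,-6,0,0.03],
    [5.8,-11.5,0,0.06],
    [8.6,-17,0,0.09],
    [11.4,-22.6,0,0.12],
    [14.2,-28.2,0,0.143],
  ],
)

```text
clock: 27.62
eef_pos: [0.517, -0.0177, 0.0489]
tcp_rot: [0.252, -3.13, -0.001]
contact_force: [-0.1, -0.5, -0.8]
finger_gap: 0.0232
finger_force: 61.3
```

Request:
servo_tool(
  targets=[
    [1,-2,0,0],
    [1.7,-2.9,0,0],
    [1.7,-2.9,0,0],
    [1.7,-2.9,0,0],
  ],
)

```text
clock: 28.12
eef_pos: [0.5063, -0.0462, 0.0499]
tcp_rot: [0.255, -3.131, -0.001]
contact_force: [0.1, 0.1, -0.5]
finger_gap: 0.0233
finger_force: 61.3
```

```bash
python3 - <<'E'
from h import *
c=imaging.get_calibration("wrist");a=imaging.read_camera("wrist")
print("red");rects(a,c,(0,140,40),(8,255,255),.014+.030+float(bot.state()['eef_pos'][2]),amin=500)
go((.512,-.052,.012,1.732))
E
```

```text
red
[331. 302.] c mm [507.7 -47.4] size [ 36.2 118.3] ang 0.159
at [ 0.5064 -0.0462  0.0499] yang 1.733 tilt [0.0001 0.0004] F [ 0.1  0.7 -0.6] gap 0.023 t 28.175
[-0.46 -0.66  3.79] 0.001
```

Request:
servo_tool(
  targets=[
    [-0.2,-0.3,1,0],
    [-0.5,-0.65,2.4,0],
    [-0.5,-0.65,3.4,0],
    [-0.5,-0.65,3.8,0],
    [-0.5,-0.65,3.8,0],
  ],
)

```text
clock: 28.8
eef_pos: [0.512, -0.0528, 0.0117]
tcp_rot: [0.253, -3.131, -0.0]
contact_force: [1.1, 0.4, -0.1]
finger_gap: 0.023
finger_force: 61.3
```

Request:
servo_tool(
  targets=[
    [0,0,0.1,0],
    [0,0,0.2,0],
    [0,0,0.25,0],
    [0,0,0.25,0],
  ],
)

```text
clock: 29.3
eef_pos: [0.5122, -0.0529, 0.0096]
tcp_rot: [-0.253, 3.131, 0.0]
contact_force: [0.5, 0.1, -1.2]
finger_gap: 0.0233
finger_force: 61.3
```

Request:
servo_tool(
  targets=[
    [0,0,0.05,0],
    [0,0,0.1,0],
    [0,0,0.1,0],
  ],
)

```text
clock: 29.68
eef_pos: [0.5122, -0.0529, 0.0086]
tcp_rot: [-0.253, 3.131, 0.0]
contact_force: [0.5, -0.5, -0.2]
finger_gap: 0.0228
finger_force: 61.4
```

Request:
servo_tool(
  targets=[
    [0,0,0.05,0],
    [0,0,0.1,0],
    [0,0,0.1,0],
  ],
)

```text
clock: 30.05
eef_pos: [0.5123, -0.0529, 0.0086]
tcp_rot: [-0.253, 3.131, 0.0]
contact_force: [-5.6, 0.7, 7.2]
finger_gap: 0.0232
finger_force: 62.4
```

Contact was at the expected height. I'll release, retreat and check.

Request:
servo_tool(
  targets=[
    [0,0,-0.05,0],
    [0,0,-0.05,0],
    [0,0,-0.05,0],
    [0,0,-0.05,0],
  ],
  gripper=4.5,
)

```text
clock: 30.55
eef_pos: [0.5121, -0.0529, 0.0079]
tcp_rot: [0.253, -3.131, -0.0]
contact_force: [-0.2, 0.6, 0.5]
finger_gap: 0.0447
finger_force: 0.0
```

Request:
servo_tool(
  targets=[
    [0,0,-1,0],
    [0,0,-3,0],
    [0,0,-7,0],
    [0,0,-12,0],
    [0,0,-16,0],
  ],
)

```text
clock: 31.18
eef_pos: [0.5125, -0.0529, 0.1711]
tcp_rot: [-0.253, 3.129, -0.001]
contact_force: [0.6, -0.2, 0.4]
finger_gap: 0.0452
finger_force: 0.0
```

Request:
servo_tool(
  targets=[
    [1,5,0,0],
    [2,11,0,0],
    [3,17,0,0],
    [4,23,0,0],
    [4,23,0,0],
  ],
)

```text
clock: 31.8
eef_pos: [0.4345, 0.171, 0.169]
tcp_rot: [-0.262, 3.129, 0.002]
contact_force: [0.7, -0.1, 0.3]
finger_gap: 0.0451
finger_force: 0.0
```

```bash
python3 - <<'E'
from h import *
b=imaging.read_camera("top");ct=imaging.get_calibration("top")
print("red");rects(b,ct,(0,140,60),(8,255,255),.052,box=(300,160,390,260))
print("pale");rects(b,ct,(0,0,165),(180,70,255),.038,box=(300,165,385,255),amin=20)
print("grey");rects(b,ct,(0,0,70),(180,60,150),.024,box=(305,170,375,245),amin=20)
s=cv2.resize(b[150:260,290:400],None,fx=5,fy=5,interpolation=cv2.INTER_CUBIC)
cv2.imwrite("pics/c8.png",s[:,:,::-1])
go()
E
```

```text
red
[341. 208.] c mm [513.1 -52. ] size [ 33.  120.4] ang 0.177
pale
[363. 224.] c mm [ 471.9 -112.3] size [11.  23.8] ang 0.253
[325. 195.] c mm [549.7  -9.5] size [24.8 49.5] ang 1.718
[352. 191.] c mm [561.5 -83.3] size [25.2 39. ] ang 1.736
grey
[324. 214.] c mm [502.7  -8. ] size [27.7 71.2] ang 0.147
[356. 208.] c mm [515.2 -92.3] size [38.9 77. ] ang 0.222
at [0.4353 0.1691 0.1689] yang 1.736 tilt [-0.0012  0.    ] F [-0.5 -0.8 -0.1] gap 0.0449 t 31.85
```

View pics/c8.png

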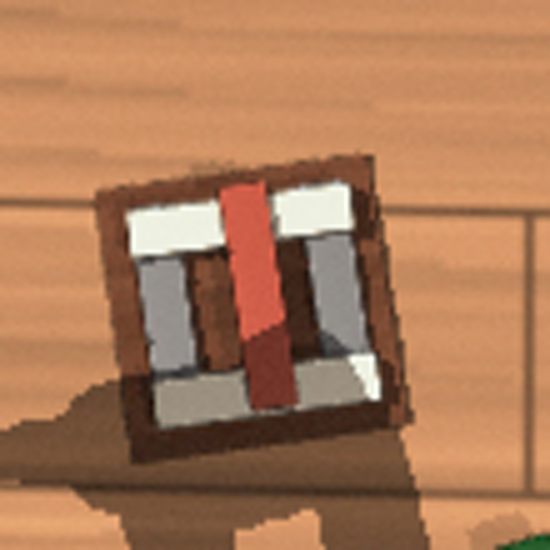

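The picture shows a square tower: the pale sticks run along the top and bottom (rows 230 and 390) and the red stick is centred at (260,295). I'm handing in.

```bash
python3 -c "
from rig import job_done; print(job_done())"
```

```text
the job is handed in; nothing more can be done
None
```

I built the tower and handed the job in at about 32 s: both pale sticks lie crosswise at the ends of the grey ones, and the red stick is centred on top to within about 2 mm; the hand-in returned no verdict.

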